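# Put the red ink samples in their spill dishes

### The arm

A 6-joint arm with a two-finger parallel gripper is mounted at the origin on the work surface. World frame = base frame: x ahead of the robot, y to its left, z up, the work surface at z = 0. Lengths are in m, angles in degrees, forces in N, time in s.
With the tool pointing down it reaches from about 0.4 to 0.825 m from the base axis. Payload 7 kg.
Tool frame: the origin (TCP) lies between the finger pads; the fingertips stand 14 mm ahead of it and the grasp point (between the pads) lies 5 mm behind it (r.tips_ahead is the distance from the TCP to the fingertips, in m); z points along the fingers, y is the direction in which the jaws open and shut (so a half turn about z gives the same grasp; the last joint's range is limited). The gripper opens to 88 mm and grips with 3 to 60 N. Pads are 19 mm wide; open, the fingers measure 130 mm over their backs; the gripper's body (78 mm by 193 mm) begins 47 mm behind the grasp point.
Start: joints at [88.184, 20.546, 0.682, 0, -70.136, -16.507], TCP at [0.212, 0.641, 0.211] pointing down, gripper open.
Joint ranges: [-176.03, 176.03], [-82.01, 121.73], [-58.28, 71.71], [-173.87, 95.51], [-174.79, -0.11], [-173.66, 173.66]. Speed limits (degrees/s): [136.94, 136.94, 172.46, 180, 180, 180].

### API

Orientations are given as [roll, pitch, yaw] about the fixed x, y, z axes, in that order (R = Rz(yaw) Ry(pitch) Rx(roll)).
In Python, from plant import r gives the robot as it stands.
- The arm moves only by the tool apply_moves, never from a script. Its arguments are lists of equal length, an entry for each row: "slide": the shift along the tool's x, y, z as a fraction of full scale, a list of three; "turn": the turn, a rotation vector about the tool's x, y, z as a fraction of full scale, a list of three; "jaw": the closure, from 0 (fully open) to 1 (shut). In form: {"slide": [[dx, dy, dz], ...], "turn": [[wx, wy, wz], ...], "jaw": [jaw, ...]}. A call has 1 to 8 rows; each row shifts and turns the commanded pose from where the row before left it, along the tool's axes as they then stand; what a row does not reach is not made up. Full scale, the value 1, is 0.1 m for a shift and 1.5 rad for a turn. A row lasts 1/10 s, in which the tool goes at most 50 mm and 8.59 degrees, less where a joint would pass 70% of its speed; a pose out of reach is approached as far as the arm can. A call with a number of a shift or a turn outside -1 to 1 is refused whole. A call with a gripper value outside its range is refused whole. The fingers move at their own pace and stop on an object; "newtons" is the grip in N (left out, the last holds). Time passes only in rows, so rows that do not move let the fingers close. It gives the time, the measured TCP pose, the force and the opening at its end, in the units of the state.
- r.get_state(): the state, without advancing time (a new reading comes with each control period).
- r.capture(name): name is "scene" or "top"; returns a dict with "pixels" (400x640x3 uint8, blue, green, red), "depth" (400x640 float32, m along the optical axis (not along the pixel's ray), 0 where there is no reading), "fx", "fy", "cx", "cy" (pixels), "rvec" (rotation vector, rad) and "tvec" (3), from world to camera coordinates, as OpenCV has them. Camera axes: x right, y down, z forward; pixel columns grow to the right and rows downward; lengths in m; the calibration is good to about 2 mm. A picture is of the moment at which its call begins.
- r.close_job(): hands the job in, once; it reports no verdict.
The state is a dict: "time_s": time; "joints": joint angles; "qd": joint speeds; "joint_torque": joint torques, N m; "tcp_pos": TCP position; "eef_rot": TCP orientation; "contact_force": force on the tool from outside, world axes, zero at the start; "moment": the same for the moment, N m; "gripper_width": finger opening in m.
Only numpy, scipy, OpenCV 4.12 (cv2) and the standard library are available. Lean on these libraries where they do the work, as an engineer would, in place of code of your own. Each camera call takes 0.05 s, during which the arm holds its last target.

### The job

Pick out the four bottles of red ink and stand each one upright inside the spill dish of the same colour as its cap, setting it down gently (not dropping it) and never tipping it over. Leave the blue and the white bottle standing where they are, although their caps match some of the dishes.

Things in the scene. Friction and masses are not known exactly. Their poses are not given: they have to be found in the camera images.
- red_white_mid (a point): Sample bottle of red ink with a white cap. Round, 40 mm in diameter from the bench up to 48 mm, sloping shoulder, screw cap 27 mm in diameter on top, 74 mm tall over all, about 90 g. A small blank paper label on one side. The point is the bottle's centre, half-way up (37 mm above its foot) on its axis; z is up along the bottle, and its yaw does not matter. Stands upright and loose on the bench at the start.
- red_yellow_mid (a point): Sample bottle of red ink with a yellow cap. Round, 40 mm in diameter from the bench up to 48 mm, sloping shoulder, screw cap 27 mm in diameter on top, 74 mm tall over all, about 90 g. A small blank paper label on one side. The point is the bottle's centre, half-way up (37 mm above its foot) on its axis; z is up along the bottle, and its yaw does not matter. Stands upright and loose on the bench at the start.
- red_green_mid (a point): Sample bottle of red ink with a green cap. Round, 40 mm in diameter from the bench up to 48 mm, sloping shoulder, screw cap 27 mm in diameter on top, 74 mm tall over all, about 90 g. A small blank paper label on one side. The point is the bottle's centre, half-way up (37 mm above its foot) on its axis; z is up along the bottle, and its yaw does not matter. Stands upright and loose on the bench at the start.
- red_blue_mid (a point): Sample bottle of red ink with a blue cap. Round, 40 mm in diameter from the bench up to 48 mm, sloping shoulder, screw cap 27 mm in diameter on top, 74 mm tall over all, about 90 g. A small blank paper label on one side. The point is the bottle's centre, half-way up (37 mm above its foot) on its axis; z is up along the bottle, and its yaw does not matter. Stands upright and loose on the bench at the start.
- dish_white: Shallow round white spill dish fixed to the bench: 72 mm across outside, 66 mm across inside (so a bottle has 13 mm to spare all round), wall 3 mm, rim 9 mm above the bench, floor 3 mm thick. Empty at the start. Origin: centre of its underside, on the bench; z up.
- dish_yellow: Shallow round yellow spill dish fixed to the bench: 72 mm across outside, 66 mm across inside (so a bottle has 13 mm to spare all round), wall 3 mm, rim 9 mm above the bench, floor 3 mm thick. Empty at the start. Origin: centre of its underside, on the bench; z up.
- dish_green: Shallow round green spill dish fixed to the bench: 72 mm across outside, 66 mm across inside (so a bottle has 13 mm to spare all round), wall 3 mm, rim 9 mm above the bench, floor 3 mm thick. Empty at the start. Origin: centre of its underside, on the bench; z up.
- dish_blue: Shallow round blue spill dish fixed to the bench: 72 mm across outside, 66 mm across inside (so a bottle has 13 mm to spare all round), wall 3 mm, rim 9 mm above the bench, floor 3 mm thick. Empty at the start. Origin: centre of its underside, on the bench; z up.
- other_blue_mid (a point): Bystander: sample bottle of blue ink with a yellow cap, not part of the job. Round, 40 mm in diameter from the bench up to 48 mm, sloping shoulder, screw cap 27 mm in diameter on top, 74 mm tall over all, about 90 g. A small blank paper label on one side. The point is the bottle's centre, half-way up (37 mm above its foot) on its axis; z is up along the bottle, and its yaw does not matter. Stands upright and loose on the bench at the start.
- other_white_mid (a point): Bystander: white sample bottle with a green cap, not part of the job. Round, 40 mm in diameter from the bench up to 48 mm, sloping shoulder, screw cap 27 mm in diameter on top, 74 mm tall over all, about 90 g. A small blank paper label on one side. The point is the bottle's centre, half-way up (37 mm above its foot) on its axis; z is up along the bottle, and its yaw does not matter. Stands upright and loose on the bench at the start.
There are look-alikes about, which are no part of the job. Of the things that look like the dish_blue, the largest one is meant.

How it is judged (in metres and radians):
At the end, for the whole second after the job is handed in: Each red bottle stands on the floor of the dish of its cap's colour: axis within 14.5 mm of the dish's centre, centre 36 to 45 mm above the bench, tilted less than 0.1 rad, at rest and released; the blue and the white bottle stand upright within 30 mm of where they started (horizontal distance between red_white_mid and dish_white below 0.0145 m and z of red_white_mid in the frame of dish_white between 0.036 and 0.045 m and angle between each of red_white_mid, red_yellow_mid, red_green_mid, red_blue_mid, other_blue_mid, other_white_mid's own z axis and vertical below 0.1 rad and linear speed of each of red_white, red_yellow, red_green, red_blue below 0.02 m/s and horizontal distance between red_yellow_mid and dish_yellow below 0.0145 m and z of red_yellow_mid in the frame of dish_yellow between 0.036 and 0.045 m and horizontal distance between red_green_mid and dish_green below 0.0145 m and z of red_green_mid in the frame of dish_green between 0.036 and 0.045 m and horizontal distance between red_blue_mid and dish_blue below 0.0145 m and z of red_blue_mid in the frame of dish_blue between 0.036 and 0.045 m and distance of each of other_blue_mid, other_white_mid from where it was at the start of the episode below 0.03 m); the robot touches nothing.
It fails at once if a red bottle was tipped over (more than 35 degrees) (angle between any of red_white_mid, red_yellow_mid, red_green_mid, red_blue_mid's own z axis and vertical above 0.6 rad).
It fails at once if a red bottle was dropped into its dish (faster than 0.6 m/s within 30 mm of its floor) ((horizontal distance between red_white_mid and dish_white below 0.03 m and z of red_white_mid in the frame of dish_white below 0.07 m and linear speed of red_white above 0.6 m/s) or (horizontal distance between red_yellow_mid and dish_yellow below 0.03 m and z of red_yellow_mid in the frame of dish_yellow below 0.07 m and linear speed of red_yellow above 0.6 m/s) or (horizontal distance between red_green_mid and dish_green below 0.03 m and z of red_green_mid in the frame of dish_green below 0.07 m and linear speed of red_green above 0.6 m/s) or (horizontal distance between red_blue_mid and dish_blue below 0.03 m and z of red_blue_mid in the frame of dish_blue below 0.07 m and linear speed of red_blue above 0.6 m/s)).
It fails at once if the blue bottle was moved more than 30 mm or tipped (distance of other_blue_mid from where it was at the start of the episode above 0.03 m or angle between other_blue_mid's own z axis and vertical above 0.6 rad).
It fails at once if the white bottle was moved more than 30 mm or tipped (distance of other_white_mid from where it was at the start of the episode above 0.03 m or angle between other_white_mid's own z axis and vertical above 0.6 rad).
It also fails if it takes over 109 s, if anything falls off the work surface, if the arm or the gripper's body presses on something with over 40 N, if the wrist force passes 120 N, or if a joint passes its speed limit or range.

## Working session

There is one attempt and no reset: what is moved stays moved. The work goes in short steps, Python scripts to look and compute and a tool call to move; the robot and the scene stay as the last step left them, time stands still between calls to the robot, and variables do not carry over. Pictures are saved under pics/ and viewed, and the job is handed in when it is done.

Besides the shell and the picture viewer there is one more tool, called after "Emit:" by a JSON object that holds its "fn" and its "kwargs". apply_moves: Moves the arm, as the interface text tells. Shift numbers are shares of 0.1 m and turn numbers shares of 1.5 rad, none past 1 either way. Its arguments: {"type":"object","properties":{"slide":{"type":"array"},"turn":{"type":"array"},"jaw":{"type":"array"},"newtons":{"type":"number"}},"required":["slide","turn","jaw"]}

```bash
ls; mkdir -p pics
python3 - <<'E'
from plant import r
import cv2,numpy as np
print(r.get_state())
for n in("scene","top"):
    c=r.capture(n); cv2.imwrite(f"pics/{n}0.png",c["pixels"]); np.savez(f"{n}0.npz",**c)
    print(n,[c[k] for k in("fx","fy","cx","cy","rvec","tvec")])
E
```

```text
pics
{'time_s': 0.0, 'joints': array([ 8.81819336e+01,  2.05907546e+01,  6.32142444e-01, -2.15319098e-02,
       -7.01357013e+01, -1.65080399e+01]), 'qd': array([ 0.02206278,  0.08401319, -0.02782353,  0.091881  ,  0.16704001,
        0.03485958]), 'joint_torque': array([ 1.67765702e-04, -5.82711446e+01,  2.93071425e+01,  6.99704468e+00,
        7.23727353e-03, -1.47802734e-04]), 'tcp_pos': array([0.21208019, 0.64025396, 0.20981356]), 'eef_rot': array([ 1.79903822e+02, -7.39507492e-03, -1.83334332e+01]), 'contact_force': array([ 0.7190584 ,  0.64286923, -0.46600843]), 'moment': array([ 0.01055877,  0.04874825, -0.04580613]), 'gripper_width': 0.08817246979174305}
scene [426.8717266269797, 426.8717266269797, 322.1729762644296, 201.5264187720824, array([ 2.28772418,  1.3597254 , -0.37518571]), array([-0.23558265, -0.37724289,  1.36712426])]
top [439.9662940785769, 439.9662940785769, 327.23842047833256, 210.31766255009663, array([ 2.12449217, -2.18183121,  0.10686131]), array([0.0111006 , 0.54895362, 1.25752803])]
```

View pics/scene0.png

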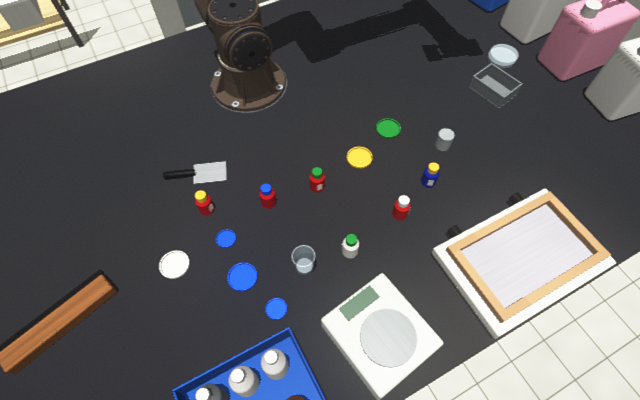

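View pics/top0.png

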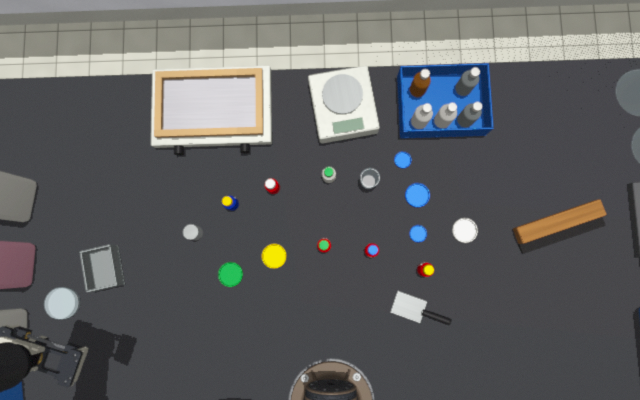

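The two views show every item. Top-view pixels:
- **Red bottles:** white cap (272,186), green cap (324,245), blue cap (372,250), yellow cap (428,270).
- **Bystanders:** blue bottle with a yellow cap (229,202), white bottle with a green cap (329,174).
- **Dishes:** white (465,230), yellow (274,256), green (230,274), and the largest blue at (418,195). There are smaller blue look-alikes at (403,160) and (418,234).

```bash
cat > h.py <<'E'
import cv2,numpy as np
def ray(c,u,v,z):
    R=cv2.Rodrigues(np.array(c["rvec"]))[0];t=np.array(c["tvec"])
    d=R.T@np.array([(u-c["cx"])/c["fx"],(v-c["cy"])/c["fy"],1]);o=-R.T@t
    return (o+d*(z-o[2])/d[2])[:2]
HUE={'yellow':((22,120,90),(38,255,255)),'green':((45,90,50),(85,255,255)),'blue':((100,120,140),(125,255,255)),'white':((0,0,140),(180,60,255)),'red':None}
def blobs(c,col,amin=15):
    h=cv2.cvtColor(c["pixels"],cv2.COLOR_BGR2HSV)
    if col=='red': m=cv2.inRange(h,(0,120,60),(8,255,255))|cv2.inRange(h,(170,120,60),(180,255,255))
    else: m=cv2.inRange(h,*HUE[col])
    n,l,s,ce=cv2.connectedComponentsWithStats(m)
    return [(s[i,4],tuple(s[i,:4]),ce[i]) for i in range(1,n) if s[i,4]>=amin and s[i,4]<2500]
E
python3 - <<'E'
from h import *
for n in("top","scene"):
    c=np.load(n+"0.npz")
    for col in('white','yellow','green','blue','red'):
        for a,b,ce in blobs(c,col):
            p=ray(c,*ce,0.074); q=ray(c,*ce,0.006)
            if 0.3<np.hypot(*q)<0.95 and abs(ce[0]-320)<260: print(n,col,a,[int(x) for x in b],ce.round(1),'cap',p.round(4),'dish',q.round(4))
E
```

```text
top white 228 [415, 103, 18, 19] [423.9 112.5] cap [ 0.8218 -0.2914] dish [ 0.845  -0.3061]
top white 232 [439, 103, 18, 18] [448.4 111.6] cap [ 0.8222 -0.3622] dish [ 0.8454 -0.3808]
top white 73 [322, 167, 14, 13] [329.2 174.8] cap [ 0.6463 -0.0123] dish [ 0.6599 -0.0116]
top white 177 [361, 169, 19, 19] [368.2 180.3] cap [ 0.627  -0.1233] dish [ 0.6395 -0.1288]
top white 87 [265, 178, 10, 11] [269.6 183.1] cap [0.627  0.1588] dish [0.6395 0.1688]
top white 501 [452, 218, 26, 25] [464.7 229.9] cap [ 0.4782 -0.388 ] dish [ 0.4825 -0.408 ]
top white 183 [183, 224, 15, 16] [190.1 231.5] cap [0.4944 0.3861] dish [0.4996 0.4086]
top white 40 [80, 245, 29, 14] [ 92.6 249.4] cap [0.451  0.6634] dish [0.4538 0.7011]
top white 776 [87, 248, 30, 44] [103.  269.6] cap [0.3935 0.6319] dish [0.3932 0.6679]
top white 841 [45, 288, 33, 31] [ 60.9 303.1] cap [0.3036 0.7476] dish [0.2983 0.79  ]
top white 720 [391, 291, 36, 32] [408.2 306.3] cap [ 0.2717 -0.2205] dish [ 0.2647 -0.2313]
top yellow 83 [221, 196, 11, 10] [226.3 200.6] cap [0.5801 0.2832] dish [0.59   0.3001]
top yellow 521 [261, 243, 
[... 3428 characters left out ...]
19] [225.4 238. ] cap [ 0.5144 -0.2709] dish [ 0.4774 -0.2705]
scene blue 691 [227, 262, 30, 29] [241.7 276.1] cap [ 0.6205 -0.2743] dish [ 0.5915 -0.2742]
scene blue 381 [265, 298, 22, 22] [275.7 308.1] cap [ 0.7229 -0.2383] dish [ 0.7016 -0.2355]
scene red 191 [309, 173, 16, 20] [316.5 182.7] cap [ 0.4802 -0.0086] dish [0.4407 0.0113]
scene red 219 [259, 188, 18, 21] [267.9 199.6] cap [ 0.4665 -0.1384] dish [ 0.426  -0.1282]
scene red 200 [195, 194, 19, 22] [204.3 206. ] cap [ 0.4082 -0.2839] dish [ 0.3634 -0.2845]
scene red 221 [392, 200, 19, 21] [400.1 211.2] cap [0.6514 0.1316] dish [0.6247 0.162 ]
scene red 41 [288, 396, 16, 4] [295.6 397.9] cap [ 0.902  -0.2801] dish [ 0.894  -0.2805]
```

Run:
```python
from h import *
c=np.load("top0.npz");R=cv2.Rodrigues(c["rvec"])[0]
def z(u,v,k=9):
    o=[]
    for j in range(v-k,v+k+1):
        for i in range(u-k,u+k+1):
            d=c["depth"][j,i]
            if d>0: o.append((R.T@(np.array([(i-c["cx"])/c["fx"]*d,(j-c["cy"])/c["fy"]*d,d])-c["tvec"]))[2])
    return np.percentile(o,[50,97]).round(3)
for n,p in dict(beaker=(369,180),grey=(191,231),scale=(344,95),rw=(271,185),box=(103,269)).items(): print(n,z(*p))
```

```text
beaker [0.007 0.066]
grey [0.044 0.054]
scale [0.072 0.077]
rw [0.007 0.076]
box [0.005 0.012]
```

Emit:
{"fn": "apply_moves", "kwargs": {"slide": [[0, 0, 0], [0, 0, 0], [0, 0, 0], [0, 0, 0]], "turn": [[0, 0, -0.07], [0, 0, -0.07], [0, 0, -0.073], [0, 0, 0]], "jaw": [0, 0, 0, 0], "newtons": 12}}

```text
time_s: 0.5
tcp_pos: [0.2121, 0.6405, 0.2103]
eef_rot: [180.0, 0.0, 0.1]
contact_force: [0.9, -0.2, 0.2]
gripper_width: 0.088
```

Emit:
{"fn": "apply_moves", "kwargs": {"slide": [[0.3, 0.34, 0], [0.3, 0.34, 0], [0.3, 0.34, 0], [0.3, 0.34, 0], [0.3, 0.34, 0], [0.3, 0.34, 0], [0.3, 0.34, 0], [0.3, 0.34, 0]], "turn": [[0, 0, 0], [0, 0, 0], [0, 0, 0], [0, 0, 0], [0, 0, 0], [0, 0, 0], [0, 0, 0], [0, 0, 0]], "jaw": [0, 0, 0, 0, 0, 0, 0, 0]}}

```text
time_s: 1.3
tcp_pos: [0.453, 0.3671, 0.2108]
eef_rot: [-180.0, 0.0, -0.2]
contact_force: [0.8, 1.3, 0.6]
gripper_width: 0.0878
```

Emit:
{"fn": "apply_moves", "kwargs": {"slide": [[0.3, 0.34, 0], [0.3, 0.34, 0], [0.3, 0.34, 0], [0.3, 0.34, 0], [0.3, 0.34, 0], [0.26, 0.34, 0], [0, 0.07, 0], [0, 0, 0]], "turn": [[0, 0, 0], [0, 0, 0], [0, 0, 0], [0, 0, 0], [0, 0, 0], [0, 0, 0], [0, 0, 0], [0, 0, 0]], "jaw": [0, 0, 0, 0, 0, 0, 0, 0]}}

```text
time_s: 2.1
tcp_pos: [0.6282, 0.156, 0.2101]
eef_rot: [180.0, 0.1, -0.3]
contact_force: [-0.1, -0.2, 0.1]
gripper_width: 0.0874
```

Emit:
{"fn": "apply_moves", "kwargs": {"slide": [[0, 0, 0.3], [0, 0, 0.3], [0, 0, 0.3], [0, 0, 0.3], [0, 0, 0.2], [0, 0, 0.2], [0, 0, 0.18], [0, 0, 0]], "turn": [[0, 0, 0], [0, 0, 0], [0, 0, 0], [0, 0, 0], [0, 0, 0], [0, 0, 0], [0, 0, 0], [0, 0, 0]], "jaw": [0, 0, 0, 0, 0, 0, 0, 0]}}

```text
time_s: 2.9
tcp_pos: [0.6256, 0.1582, 0.0303]
eef_rot: [179.9, 0.2, -0.0]
contact_force: [-0.2, -1.5, -0.3]
gripper_width: 0.0879
```

Run:
```python
from plant import r
import cv2
c=r.capture("scene"); cv2.imwrite("pics/s1.png",cv2.resize(c["pixels"][130:270,300:520],None,fx=3,fy=3))
```

```text
(no output)
```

View pics/s1.png

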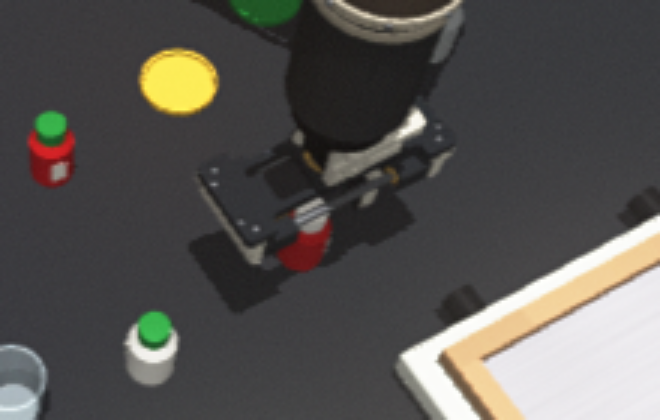

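The red bottle with the white cap, at about (300,240) in the crop, stands between the fingers. The neighbours are clear. Closing now.

Emit:
{"fn": "apply_moves", "kwargs": {"slide": [[0, 0, 0], [0, 0, 0], [0, 0, 0], [0, 0, 0], [0, 0, 0], [0, 0, 0], [0, 0, 0], [0, 0, 0]], "turn": [[0, 0, 0], [0, 0, 0], [0, 0, 0], [0, 0, 0], [0, 0, 0], [0, 0, 0], [0, 0, 0], [0, 0, 0]], "jaw": [0.2, 0.35, 0.4, 0.45, 0.5, 0.55, 0.6, 0.7], "newtons": 12}}

```text
time_s: 3.75
tcp_pos: [0.6281, 0.1576, 0.0328]
eef_rot: [-180.0, -0.0, -0.0]
contact_force: [-0.2, 0.9, -0.3]
gripper_width: 0.0362
```

Emit:
{"fn": "apply_moves", "kwargs": {"slide": [[0, 0, 0], [0, 0, -0.05], [0, 0, -0.1], [0, 0, -0.15], [0, 0, -0.2], [0, 0, -0.2], [0, 0, -0.2], [0, 0, -0.2]], "turn": [[0, 0, 0], [0, 0, 0], [0, 0, 0], [0, 0, 0], [0, 0, 0], [0, 0, 0], [0, 0, 0], [0, 0, 0]], "jaw": [0.7, 0.7, 0.7, 0.7, 0.7, 0.7, 0.7, 0.7]}}

```text
time_s: 4.55
tcp_pos: [0.6281, 0.1576, 0.1446]
eef_rot: [-180.0, -0.0, -0.0]
contact_force: [-0.5, 0.4, -1.1]
gripper_width: 0.0364
```

Run:
```python
from plant import r
import cv2,numpy as np
c=r.capture("scene"); a=cv2.resize(c["pixels"][90:230,330:490],None,fx=3,fy=3)
c=r.capture("top"); b=cv2.resize(c["pixels"][100:240,200:360],None,fx=3,fy=3)
cv2.imwrite("pics/s2.png",np.hstack([a[:, :400],b[:, :400]]))
print(r.get_state()["gripper_width"])
```

```text
0.03619344655036549
```

View pics/s2.png

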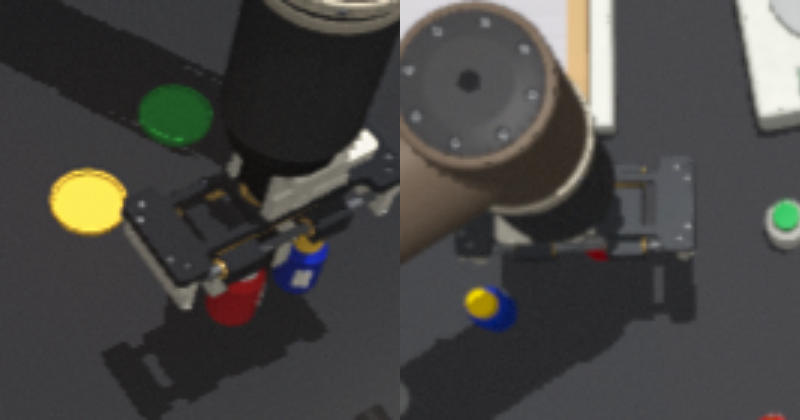

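Emit:
{"fn": "apply_moves", "kwargs": {"slide": [[-0.05, 0.15, 0], [-0.08, 0.3, 0], [-0.09, 0.36, 0], [-0.09, 0.36, 0], [-0.1, 0.4, 0], [-0.1, 0.4, 0], [-0.1, 0.4, 0], [-0.1, 0.4, 0]], "turn": [[0, 0, 0], [0, 0, 0], [0, 0, 0], [0, 0, 0], [0, 0, 0], [0, 0, 0], [0, 0, 0], [0, 0, 0]], "jaw": [0.7, 0.7, 0.7, 0.7, 0.7, 0.7, 0.7, 0.7]}}

```text
time_s: 5.45
tcp_pos: [0.5553, -0.1213, 0.1422]
eef_rot: [-180.0, 0.1, -0.0]
contact_force: [0.4, -0.3, -0.2]
gripper_width: 0.0361
```

Emit:
{"fn": "apply_moves", "kwargs": {"slide": [[-0.1, 0.4, 0], [-0.1, 0.4, 0], [-0.1, 0.4, 0], [-0.1, 0.4, 0], [-0.1, 0.4, 0], [-0.1, 0.4, 0], [-0.1, 0.3, 0], [-0.05, 0.19, 0]], "turn": [[0, 0, 0], [0, 0, 0], [0, 0, 0], [0, 0, 0], [0, 0, 0], [0, 0, 0], [0, 0, 0], [0, 0, 0]], "jaw": [0.7, 0.7, 0.7, 0.7, 0.7, 0.7, 0.7, 0.7]}}

```text
time_s: 6.25
tcp_pos: [0.4795, -0.4104, 0.1418]
eef_rot: [-180.0, 0.1, -0.1]
contact_force: [-0.3, 0.3, -1.0]
gripper_width: 0.0363
```

Run:
```python
from plant import r
import cv2,numpy as np
s=r.get_state();print(s["tcp_pos"],s["gripper_width"])
c=r.capture("scene"); a=cv2.resize(c["pixels"][160:320,80:280],None,fx=3,fy=3)
cv2.imwrite("pics/s3.png",a)
```

```text
[ 0.47952104 -0.41036832  0.14179706] 0.036314453431005526
```

View pics/s3.png

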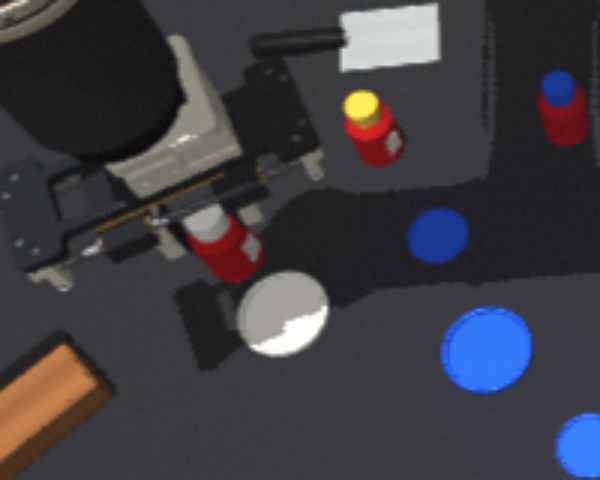

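Run:
```python
from h import *
c=np.load("scene0.npz")
# reference: same bottle on bench: red blob centroid -> offset from known axis
p=ray(c,400.1,211.2,0.028); print("ref bias", p-np.array([.628,.1575]))
from plant import r
d=r.capture("scene")
for a,b,ce in blobs(d,'red'):
    if b[0]<190: print(a,b,ce,ray(d,*ce,0.028+.110),(ce))
    cap=ray(d,80+208/3,160+222/3,.183)
print(cap)
```

```text
ref bias [ 0.00529817 -0.00540587]
269 (np.int32(141), np.int32(232), np.int32(26), np.int32(22)) [154.80669145 244.59851301] [ 0.49031437 -0.41242414] [154.80669145 244.59851301]
[ 0.48871827 -0.40789908]
```

Emit:
{"fn": "apply_moves", "kwargs": {"slide": [[0.02, 0, 0.1], [0, 0, 0.2], [0, 0, 0.2], [0, 0, 0.2], [0, 0, 0.15], [0, 0, 0.1], [0, 0, 0.05], [0, 0, 0]], "turn": [[0, 0, 0], [0, 0, 0], [0, 0, 0], [0, 0, 0], [0, 0, 0], [0, 0, 0], [0, 0, 0], [0, 0, 0]], "jaw": [0.7, 0.7, 0.7, 0.7, 0.7, 0.7, 0.7, 0.7]}}

```text
time_s: 7.15
tcp_pos: [0.4837, -0.4077, 0.0421]
eef_rot: [-180.0, 0.1, 0.0]
contact_force: [0.3, 0.6, -0.0]
gripper_width: 0.0361
```

Emit:
{"fn": "apply_moves", "kwargs": {"slide": [[0, 0, 0.02], [0, 0, 0.02], [0, 0, 0.01], [0, 0, 0]], "turn": [[0, 0, 0], [0, 0, 0], [0, 0, 0], [0, 0, 0]], "jaw": [0.7, 0.7, 0.7, 0.7]}}

```text
time_s: 7.55
tcp_pos: [0.4839, -0.4084, 0.038]
eef_rot: [180.0, -0.0, -0.0]
contact_force: [0.3, 0.3, -0.8]
gripper_width: 0.0365
```

Emit:
{"fn": "apply_moves", "kwargs": {"slide": [[0, 0, 0.01], [0, 0, 0.01], [0, 0, 0]], "turn": [[0, 0, 0], [0, 0, 0], [0, 0, 0]], "jaw": [0.7, 0.7, 0.7]}}

```text
time_s: 7.85
tcp_pos: [0.4839, -0.4084, 0.0358]
eef_rot: [180.0, -0.0, -0.0]
contact_force: [-0.6, 1.0, -0.8]
gripper_width: 0.0364
```

Run:
```python
from plant import r
import cv2,numpy as np
s=r.get_state();print(s["tcp_pos"],s["gripper_width"],s["contact_force"])
c=r.capture("scene"); a=cv2.resize(c["pixels"][160:320,80:280],None,fx=3,fy=3)
cv2.imwrite("pics/s4.png",a)
```

```text
[ 0.48392025 -0.40840989  0.03576956] 0.036446703745951034 [-0.59142514  1.01231845 -0.79606592]
```

View pics/s4.png

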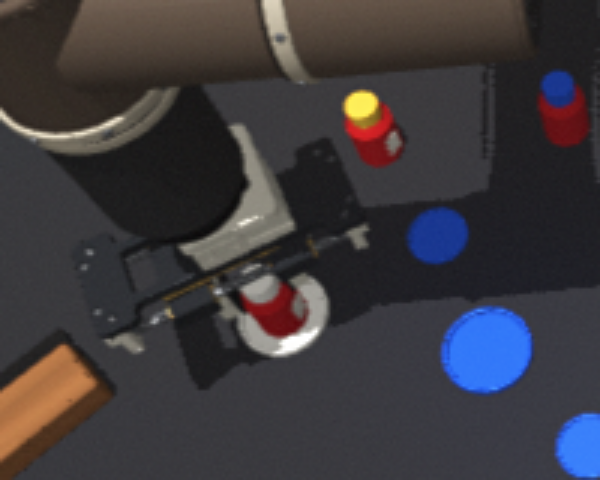

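The bottle is inside the white dish, near crop (278,312). Next I'll lower it another 1 mm, then open slowly and rise.

Emit:
{"fn": "apply_moves", "kwargs": {"slide": [[0, 0, 0.01], [0, 0, 0], [0, 0, 0], [0, 0, 0], [0, 0, 0], [0, 0, 0], [0, 0, 0], [0, 0, 0]], "turn": [[0, 0, 0], [0, 0, 0], [0, 0, 0], [0, 0, 0], [0, 0, 0], [0, 0, 0], [0, 0, 0], [0, 0, 0]], "jaw": [0.7, 0.58, 0.55, 0.52, 0.48, 0.4, 0.25, 0]}}

```text
time_s: 8.7
tcp_pos: [0.4838, -0.4083, 0.0346]
eef_rot: [-180.0, 0.0, -0.0]
contact_force: [0.2, 1.0, -0.3]
gripper_width: 0.0631
```

Emit:
{"fn": "apply_moves", "kwargs": {"slide": [[0, 0, 0], [0, 0, 0], [0, 0, -0.05], [0, 0, -0.1], [0, 0, -0.2], [0, 0, -0.25], [0, 0, -0.25], [0, 0, -0.25]], "turn": [[0, 0, 0], [0, 0, 0], [0, 0, 0], [0, 0, 0], [0, 0, 0], [0, 0, 0], [0, 0, 0], [0, 0, 0]], "jaw": [0, 0, 0, 0, 0, 0, 0, 0]}}

```text
time_s: 9.5
tcp_pos: [0.484, -0.4084, 0.1469]
eef_rot: [180.0, -0.0, -0.0]
contact_force: [0.2, 0.6, -0.9]
gripper_width: 0.0874
```

Emit:
{"fn": "apply_moves", "kwargs": {"slide": [[-0.22, -0.25, 0], [-0.22, -0.25, 0], [-0.22, -0.25, 0], [-0.22, -0.25, 0], [-0.24, -0.27, 0], [0, 0, 0], [0, 0, 0]], "turn": [[0, 0, 0], [0, 0, 0], [0, 0, 0], [0, 0, 0], [0, 0, 0], [0, 0, 0], [0, 0, 0]], "jaw": [0, 0, 0, 0, 0, 0, 0]}}

```text
time_s: 10.2
tcp_pos: [0.3723, -0.2811, 0.1463]
eef_rot: [179.9, -0.2, 0.1]
contact_force: [1.0, 0.4, 0.5]
gripper_width: 0.0878
```

Run:
```python
from plant import r
from h import *
s=r.get_state();print(s["tcp_pos"],s["joints"].round(1))
d=r.capture("scene")
cv2.imwrite("pics/s5.png",cv2.resize(d["pixels"][130:300,80:280],None,fx=3,fy=3))
cv2.imwrite("pics/t5.png",cv2.resize(r.capture("top")["pixels"][150:320,340:540],None,fx=3,fy=3))
```

```text
[ 0.37229454 -0.28112161  0.14629582] [-12.8   3.8 -30.2   0.  -55.9 102.8]
```

View pics/s5.png

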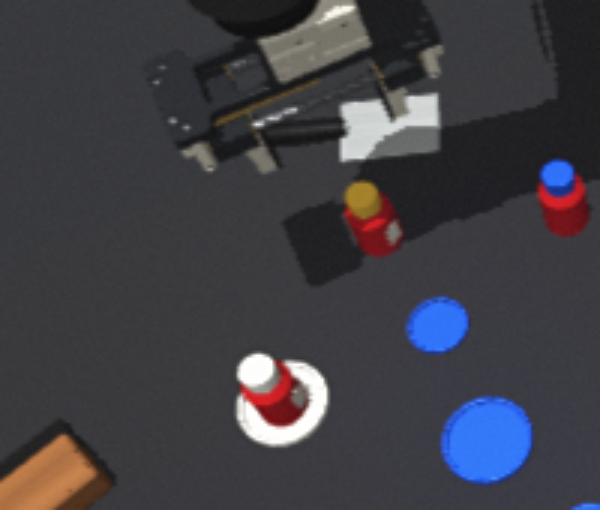

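View pics/t5.png

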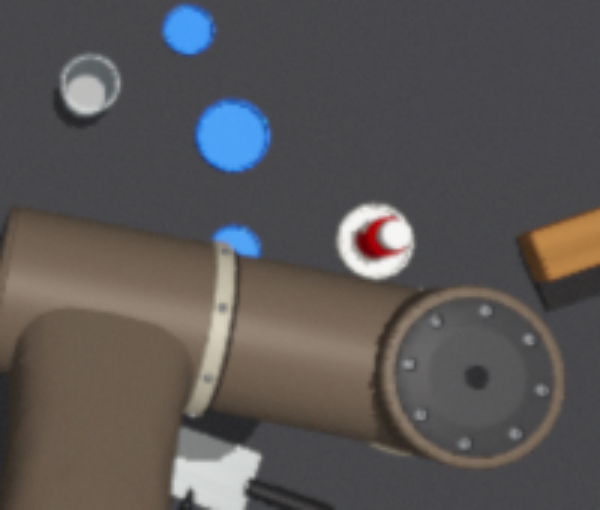

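The first bottle stands upright in the white dish: white cap at crop (258,373) in the scene view and (395,237) in the top view. The gripper is above the yellow-capped bottle.

Emit:
{"fn": "apply_moves", "kwargs": {"slide": [[0, 0, 0.2], [0, 0, 0.2], [0, 0, 0.2], [0, 0, 0.2], [0, 0, 0.2], [0, 0, 0.14], [0, 0, 0], [0, 0, 0]], "turn": [[0, 0, 0], [0, 0, 0], [0, 0, 0], [0, 0, 0], [0, 0, 0], [0, 0, 0], [0, 0, 0], [0, 0, 0]], "jaw": [0, 0, 0, 0, 0, 0, 0, 0.2]}}

```text
time_s: 11.1
tcp_pos: [0.3723, -0.2818, 0.0307]
eef_rot: [180.0, 0.1, -0.0]
contact_force: [-0.0, -0.4, 0.1]
gripper_width: 0.0841
```

Emit:
{"fn": "apply_moves", "kwargs": {"slide": [[0, 0, 0], [0, 0, 0], [0, 0, 0], [0, 0, 0], [0, 0, 0], [0, 0, 0], [0, 0, 0], [0, 0, 0]], "turn": [[0, 0, 0], [0, 0, 0], [0, 0, 0], [0, 0, 0], [0, 0, 0], [0, 0, 0], [0, 0, 0], [0, 0, 0]], "jaw": [0.3, 0.4, 0.45, 0.5, 0.55, 0.6, 0.7, 0.7]}}

```text
time_s: 11.9
tcp_pos: [0.372, -0.2813, 0.0308]
eef_rot: [180.0, -0.0, -0.0]
contact_force: [-0.4, -0.8, 0.6]
gripper_width: 0.038
```

Run:
```python
from plant import r
from h import *
s=r.get_state();print(s["tcp_pos"],s["gripper_width"],s["contact_force"])
for n in("scene","top"):
    d=r.capture(n)
    for a,b,ce in blobs(d,'white'):
        p=ray(d,*ce,.077)
        if abs(p[0]-.4824)<.04 and abs(p[1]+.408)<.04: print(n,a,b,ce,p)
    if n=="scene": cv2.imwrite("pics/s6.png",cv2.resize(d["pixels"][130:300,80:280],None,fx=3,fy=3))
```

```text
[ 0.37202547 -0.28134981  0.03082858] 0.0380354574422946 [-0.39966963 -0.798299    0.59567633]
scene 128 (np.int32(159), np.int32(248), np.int32(13), np.int32(13)) [165.1328125 253.71875  ] [ 0.48684512 -0.40826871]
top 381 (np.int32(452), np.int32(218), np.int32(26), np.int32(25)) [464.81627297 229.96587927] [ 0.47780733 -0.38753586]
```

View pics/s6.png

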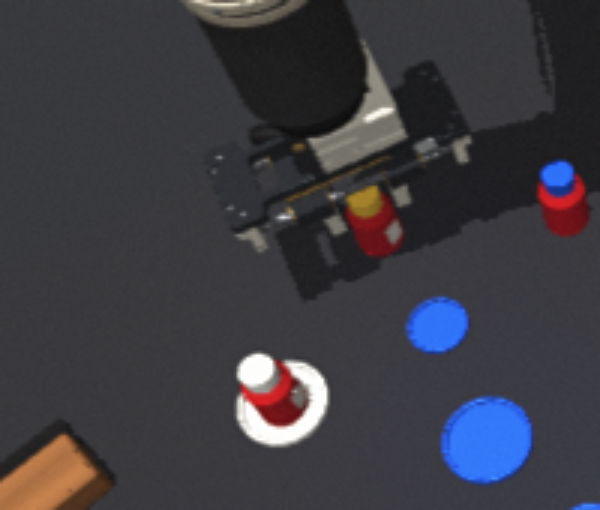

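Emit:
{"fn": "apply_moves", "kwargs": {"slide": [[0, 0, -0.05], [0, 0, -0.1], [0, 0, -0.2], [0, 0, -0.25], [0, 0, -0.25], [0, 0, -0.25], [0.2, -0.1, -0.05], [0.2, -0.2, 0]], "turn": [[0, 0, 0], [0, 0, 0], [0, 0, 0], [0, 0, 0], [0, 0, 0], [0, 0, 0], [0, 0, 0], [0, 0, 0]], "jaw": [0.7, 0.7, 0.7, 0.7, 0.7, 0.7, 0.7, 0.7]}}

```text
time_s: 12.8
tcp_pos: [0.4131, -0.2518, 0.1483]
eef_rot: [179.9, -0.2, -0.1]
contact_force: [-0.2, -0.7, -0.6]
gripper_width: 0.0375
```

Emit:
{"fn": "apply_moves", "kwargs": {"slide": [[0.2, -0.3, 0], [0.1, -0.4, 0], [0, -0.4, 0], [0, -0.4, 0], [0, -0.4, 0], [0, -0.4, 0], [0, -0.4, 0], [0, -0.4, 0]], "turn": [[0, 0, 0], [0, 0, 0], [0, 0, 0], [0, 0, 0], [0, 0, 0], [0, 0, 0], [0, 0, 0], [0, 0, 0]], "jaw": [0.7, 0.7, 0.7, 0.7, 0.7, 0.7, 0.7, 0.7]}}

```text
time_s: 13.6
tcp_pos: [0.4417, 0.0603, 0.1468]
eef_rot: [-180.0, -0.1, -0.0]
contact_force: [1.5, -0.7, 1.3]
gripper_width: 0.0379
```

Emit:
{"fn": "apply_moves", "kwargs": {"slide": [[0, -0.4, 0], [-0.1, -0.3, 0], [-0.1, -0.2, 0], [0, -0.1, 0], [0, 0, 0], [0, 0, 0]], "turn": [[0, 0, 0], [0, 0, 0], [0, 0, 0], [0, 0, 0], [0, 0, 0], [0, 0, 0]], "jaw": [0.7, 0.7, 0.7, 0.7, 0.7, 0.7]}}

```text
time_s: 14.2
tcp_pos: [0.4222, 0.1583, 0.146]
eef_rot: [-180.0, -0.0, -0.0]
contact_force: [0.2, 0.2, -1.3]
gripper_width: 0.0379
```

Run:
```python
from plant import r
from h import *
s=r.get_state();print(s["tcp_pos"],s["gripper_width"],s["contact_force"])
d=r.capture("scene")
for a,b,ce in blobs(d,'red'): print(a,b,ce,ray(d,*ce,.028+s["tcp_pos"][2]-.032))
for a,b,ce in blobs(d,'yellow'): print(a,b,ce,ray(d,*ce,.073+s["tcp_pos"][2]-.032))
cv2.imwrite("pics/s7.png",cv2.resize(d["pixels"][70:240,270:470],None,fx=3,fy=3))
```

```text
[0.42220523 0.15832312 0.14604704] 0.03794457391944492 [ 0.18517228  0.21442529 -1.33258801]
222 (np.int32(355), np.int32(117), np.int32(17), np.int32(21)) [362.8018018  128.40990991] [0.43082902 0.1526956 ]
191 (np.int32(309), np.int32(173), np.int32(16), np.int32(20)) [316.56544503 182.63350785] [ 0.51965233 -0.02841223]
218 (np.int32(259), np.int32(188), np.int32(17), np.int32(21)) [267.85779817 199.59633028] [ 0.50696927 -0.14871117]
198 (np.int32(160), np.int32(250), np.int32(22), np.int32(22)) [171.76262626 262.84848485] [ 0.55125212 -0.39297667]
42 (np.int32(288), np.int32(396), np.int32(16), np.int32(4)) [295.61904762 397.97619048] [ 0.91008349 -0.27982578]
22 (np.int32(361), np.int32(113), np.int32(9), np.int32(8)) [365.27272727 116.77272727] [0.43301799 0.15434643]
329 (np.int32(347), np.int32(147), np.int32(25), np.int32(22)) [359.11550152 157.41337386] [0.53163974 0.0774461 ]
72 (np.int32(429), np.int32(163), np.int32(10), np.int32(10)) [433.56944444 166.72222222] [0.63541066 0.21273214]
```

View pics/s7.png

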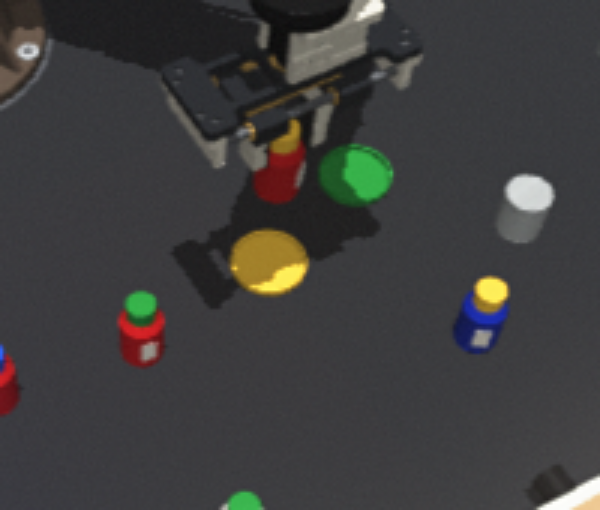

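Emit:
{"fn": "apply_moves", "kwargs": {"slide": [[-0.02, 0, 0.1], [0, 0, 0.2], [0, 0, 0.2], [0, 0, 0.2], [0, 0, 0.15], [0, 0, 0.12], [0, 0, 0.06], [0, 0, 0]], "turn": [[0, 0, 0], [0, 0, 0], [0, 0, 0], [0, 0, 0], [0, 0, 0], [0, 0, 0], [0, 0, 0], [0, 0, 0]], "jaw": [0.7, 0.7, 0.7, 0.7, 0.7, 0.7, 0.7, 0.7]}}

```text
time_s: 15.05
tcp_pos: [0.4195, 0.1576, 0.0418]
eef_rot: [179.9, 0.1, -0.1]
contact_force: [0.5, 0.6, -0.4]
gripper_width: 0.0382
```

Emit:
{"fn": "apply_moves", "kwargs": {"slide": [[0, 0, 0.02], [0, 0, 0.01], [0, 0, 0.01], [0, 0, 0]], "turn": [[0, 0, 0], [0, 0, 0], [0, 0, 0], [0, 0, 0]], "jaw": [0.7, 0.7, 0.7, 0.7]}}

```text
time_s: 15.45
tcp_pos: [0.4202, 0.1588, 0.039]
eef_rot: [-180.0, -0.0, -0.0]
contact_force: [0.4, 0.4, -0.6]
gripper_width: 0.0375
```

Emit:
{"fn": "apply_moves", "kwargs": {"slide": [[0, 0, 0.02], [0, 0, 0.01], [0, 0, 0.01], [0, 0, 0]], "turn": [[0, 0, 0], [0, 0, 0], [0, 0, 0], [0, 0, 0]], "jaw": [0.7, 0.7, 0.7, 0.7]}}

```text
time_s: 15.85
tcp_pos: [0.42, 0.1586, 0.0346]
eef_rot: [180.0, 0.0, -0.0]
contact_force: [-0.2, -0.2, -1.2]
gripper_width: 0.0382
```

Run:
```python
from plant import r
from h import *
s=r.get_state();print(s["tcp_pos"],s["gripper_width"],s["contact_force"])
d=r.capture("scene")
cv2.imwrite("pics/s8.png",cv2.resize(d["pixels"][70:240,270:470],None,fx=3,fy=3))
```

```text
[0.4199692  0.15862131 0.03461052] 0.03815543587865022 [-0.20216135 -0.24036585 -1.15946882]
```

View pics/s8.png

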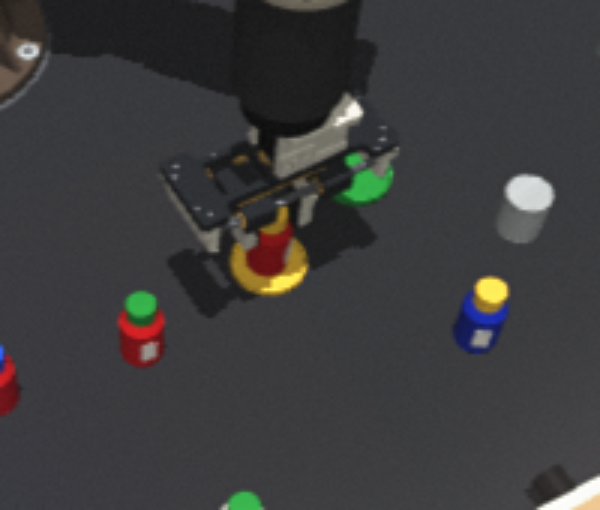

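The bottle is centred in the yellow dish at about crop (269,258). Lowering 0.5 mm more and releasing.

Emit:
{"fn": "apply_moves", "kwargs": {"slide": [[0, 0, 0.005], [0, 0, 0], [0, 0, 0], [0, 0, 0], [0, 0, 0], [0, 0, 0], [0, 0, 0], [0, 0, 0]], "turn": [[0, 0, 0], [0, 0, 0], [0, 0, 0], [0, 0, 0], [0, 0, 0], [0, 0, 0], [0, 0, 0], [0, 0, 0]], "jaw": [0.7, 0.58, 0.55, 0.52, 0.48, 0.4, 0.25, 0]}}

```text
time_s: 16.7
tcp_pos: [0.4201, 0.1587, 0.0343]
eef_rot: [-180.0, -0.0, -0.0]
contact_force: [-0.3, 0.2, 0.7]
gripper_width: 0.063
```

Emit:
{"fn": "apply_moves", "kwargs": {"slide": [[0, 0, 0], [0, 0, 0], [0, 0, -0.05], [0, 0, -0.15], [0, 0, -0.2], [0, 0, -0.25], [0, 0, -0.25], [0, 0, -0.25]], "turn": [[0, 0, 0], [0, 0, 0], [0, 0, 0], [0, 0, 0], [0, 0, 0], [0, 0, 0], [0, 0, 0], [0, 0, 0]], "jaw": [0, 0, 0, 0, 0, 0, 0, 0]}}

```text
time_s: 17.5
tcp_pos: [0.4199, 0.1585, 0.1507]
eef_rot: [-180.0, -0.0, -0.0]
contact_force: [0.2, 0.0, 0.5]
gripper_width: 0.0876
```

Emit:
{"fn": "apply_moves", "kwargs": {"slide": [[0.05, 0.3, 0], [0.05, 0.3, 0], [0.05, 0.3, 0], [0.05, 0.3, 0], [0.08, 0.3, 0], [0.01, 0, 0], [0, 0, 0]], "turn": [[0, 0, 0], [0, 0, 0], [0, 0, 0], [0, 0, 0], [0, 0, 0], [0, 0, 0], [0, 0, 0]], "jaw": [0, 0, 0, 0, 0, 0, 0]}}

```text
time_s: 18.2
tcp_pos: [0.4491, 0.0081, 0.1495]
eef_rot: [-180.0, -0.0, -0.1]
contact_force: [-0.0, 1.0, 0.3]
gripper_width: 0.0876
```

Run:
```python
from plant import r
from h import *
s=r.get_state();print(s["tcp_pos"],s["gripper_width"])
d=r.capture("scene")
for a,b,ce in blobs(d,'yellow'): print(a,b,ce,ray(d,*ce,.077))
cv2.imwrite("pics/s9.png",cv2.resize(d["pixels"][70:240,270:470],None,fx=3,fy=3))
```

```text
[0.44911665 0.00811552 0.14950048] 0.08756126482937428
78 (np.int32(356), np.int32(137), np.int32(10), np.int32(11)) [360.14102564 141.61538462] [0.4220427  0.15560814]
177 (np.int32(347), np.int32(150), np.int32(25), np.int32(18)) [361.10734463 160.22033898] [0.47609164 0.12598808]
78 (np.int32(429), np.int32(162), np.int32(10), np.int32(11)) [433.25641026 166.88461538] [0.5838982  0.27900505]
```

View pics/s9.png

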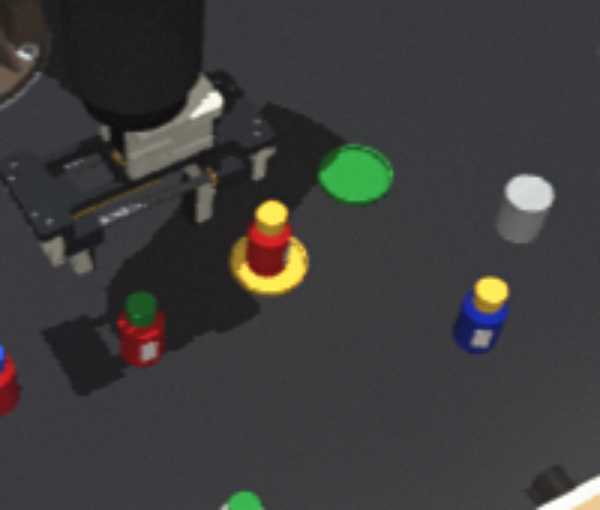

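The red bottle with the yellow cap stands in its dish (cap at crop (270,215)), about 3 mm off centre. Now the green-capped one.

Emit:
{"fn": "apply_moves", "kwargs": {"slide": [[0, 0, 0.2], [0, 0, 0.2], [0, 0, 0.2], [0, 0, 0.2], [0, 0, 0.2], [0, 0, 0.17], [0, 0, 0], [0, 0, 0]], "turn": [[0, 0, 0], [0, 0, 0], [0, 0, 0], [0, 0, 0], [0, 0, 0], [0, 0, 0], [0, 0, 0], [0, 0, 0]], "jaw": [0, 0, 0, 0, 0, 0, 0, 0.2]}}

```text
time_s: 19.05
tcp_pos: [0.4491, 0.0093, 0.0326]
eef_rot: [180.0, 0.0, 0.1]
contact_force: [0.4, 0.2, -0.1]
gripper_width: 0.084
```

Emit:
{"fn": "apply_moves", "kwargs": {"slide": [[0, 0, 0], [0, 0, 0], [0, 0, 0], [0, 0, 0], [0, 0, 0], [0, 0, 0], [0, 0, 0], [0, 0, 0]], "turn": [[0, 0, 0], [0, 0, 0], [0, 0, 0], [0, 0, 0], [0, 0, 0], [0, 0, 0], [0, 0, 0], [0, 0, 0]], "jaw": [0.3, 0.4, 0.45, 0.5, 0.55, 0.6, 0.7, 0.7]}}

```text
time_s: 19.85
tcp_pos: [0.4491, 0.0086, 0.0322]
eef_rot: [180.0, 0.0, -0.0]
contact_force: [-0.3, -0.2, 0.2]
gripper_width: 0.0367
```

Emit:
{"fn": "apply_moves", "kwargs": {"slide": [[0, 0, -0.05], [0, 0, -0.1], [0, 0, -0.2], [0, 0, -0.25], [0, 0, -0.3], [0, 0, -0.2], [-0.05, -0.1, -0.1], [-0.07, -0.25, 0]], "turn": [[0, 0, 0], [0, 0, 0], [0, 0, 0], [0, 0, 0], [0, 0, 0], [0, 0, 0], [0, 0, 0], [0, 0, 0]], "jaw": [0.7, 0.7, 0.7, 0.7, 0.7, 0.7, 0.7, 0.7]}}

```text
time_s: 20.65
tcp_pos: [0.4374, 0.0438, 0.1541]
eef_rot: [-179.9, -0.1, -0.1]
contact_force: [-0.5, 0.1, -1.6]
gripper_width: 0.0365
```

Emit:
{"fn": "apply_moves", "kwargs": {"slide": [[-0.1, -0.4, 0], [-0.1, -0.4, 0], [-0.1, -0.4, 0], [-0.1, -0.4, 0], [-0.1, -0.4, 0], [-0.1, -0.3, 0], [-0.06, -0.15, 0], [0, 0, 0]], "turn": [[0, 0, 0], [0, 0, 0], [0, 0, 0], [0, 0, 0], [0, 0, 0], [0, 0, 0], [0, 0, 0], [0, 0, 0]], "jaw": [0.7, 0.7, 0.7, 0.7, 0.7, 0.7, 0.7, 0.7]}}

```text
time_s: 21.45
tcp_pos: [0.37, 0.2901, 0.1521]
eef_rot: [180.0, 0.0, 0.1]
contact_force: [0.9, -0.9, -1.0]
gripper_width: 0.037
```

Run:
```python
from plant import r
from h import *
s=r.get_state();print(s["tcp_pos"],s["gripper_width"],s["contact_force"])
d=r.capture("scene")
for a,b,ce in blobs(d,'red')[:2]: print(a,b,ce,ray(d,*ce,.028+s["tcp_pos"][2]-.032))
for a,b,ce in blobs(d,'green')[:2]: print(a,b,ce,ray(d,*ce,.073+s["tcp_pos"][2]-.032))
cv2.imwrite("pics/s10.png",cv2.resize(d["pixels"][50:220,290:490],None,fx=3,fy=3))
```

```text
[0.37004596 0.29011978 0.15209565] 0.0369762413919857 [ 0.86333441 -0.88831095 -0.9885761 ]
193 (np.int32(387), np.int32(85), np.int32(17), np.int32(20)) [394.62694301  95.2746114 ] [0.37810143 0.28325103]
186 (np.int32(352), np.int32(143), np.int32(16), np.int32(19)) [358.69892473 152.74193548] [0.49576293 0.10103641]
59 (np.int32(394), np.int32(79), np.int32(9), np.int32(9)) [397.77966102  83.20338983] [0.38054093 0.28366825]
411 (np.int32(376), np.int32(118), np.int32(25), np.int32(21)) [388.06326034 127.93187348] [0.49361109 0.180642  ]
```

View pics/s10.png

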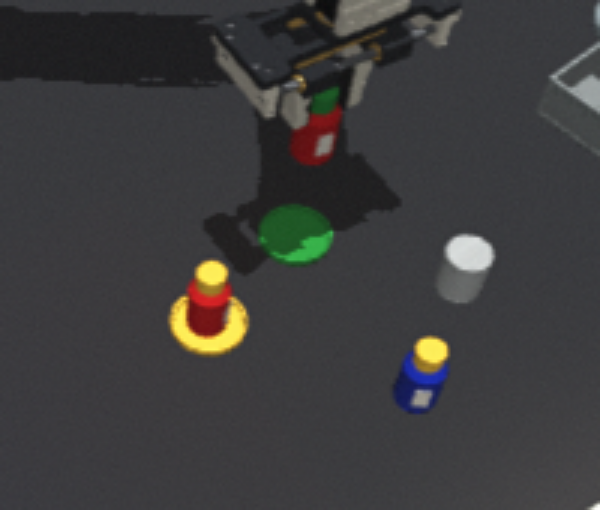

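Emit:
{"fn": "apply_moves", "kwargs": {"slide": [[0, 0, 0.1], [0, 0, 0.2], [0, 0, 0.25], [0, 0, 0.2], [0, 0, 0.15], [0, 0, 0.12], [0, 0, 0.06], [0, 0, 0]], "turn": [[0, 0, 0], [0, 0, 0], [0, 0, 0], [0, 0, 0], [0, 0, 0], [0, 0, 0], [0, 0, 0], [0, 0, 0]], "jaw": [0.7, 0.7, 0.7, 0.7, 0.7, 0.7, 0.7, 0.7]}}

```text
time_s: 22.3
tcp_pos: [0.371, 0.2872, 0.0433]
eef_rot: [179.9, 0.1, -0.1]
contact_force: [-0.2, 0.3, -1.3]
gripper_width: 0.0368
```

Emit:
{"fn": "apply_moves", "kwargs": {"slide": [[0, 0, 0.02], [0, 0, 0.02], [0, 0, 0.02], [0, 0, 0]], "turn": [[0, 0, 0], [0, 0, 0], [0, 0, 0], [0, 0, 0]], "jaw": [0.7, 0.7, 0.7, 0.7]}}

```text
time_s: 22.7
tcp_pos: [0.3711, 0.2887, 0.0383]
eef_rot: [-180.0, -0.0, -0.0]
contact_force: [0.1, 0.3, -0.9]
gripper_width: 0.037
```

Run:
```python
from plant import r
from h import *
s=r.get_state();print(s["tcp_pos"],s["gripper_width"],s["contact_force"])
d=r.capture("scene")
cv2.imwrite("pics/s11.png",cv2.resize(d["pixels"][50:220,290:490],None,fx=3,fy=3))
```

```text
[0.37108193 0.28872495 0.03829205] 0.037027634629463055 [ 0.10138645  0.2836927  -0.91357112]
```

View pics/s11.png

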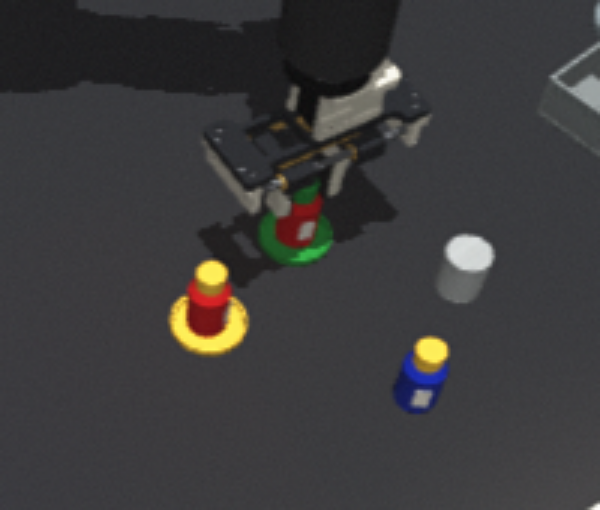

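The bottle is centred over the green dish at crop (298,225). I'll lower the last 3 mm and release, then go to the blue-capped bottle.

Emit:
{"fn": "apply_moves", "kwargs": {"slide": [[0, 0, 0.01], [0, 0, 0.01], [0, 0, 0.01], [0, 0, 0]], "turn": [[0, 0, 0], [0, 0, 0], [0, 0, 0], [0, 0, 0]], "jaw": [0.7, 0.7, 0.7, 0.7]}}

```text
time_s: 23.15
tcp_pos: [0.3711, 0.2888, 0.0353]
eef_rot: [-180.0, -0.0, -0.0]
contact_force: [-0.0, -0.4, 0.5]
gripper_width: 0.0365
```

Emit:
{"fn": "apply_moves", "kwargs": {"slide": [[0, 0, 0.003], [0, 0, 0], [0, 0, 0], [0, 0, 0], [0, 0, 0], [0, 0, 0], [0, 0, 0], [0, 0, 0]], "turn": [[0, 0, 0], [0, 0, 0], [0, 0, 0], [0, 0, 0], [0, 0, 0], [0, 0, 0], [0, 0, 0], [0, 0, 0]], "jaw": [0.7, 0.58, 0.55, 0.52, 0.48, 0.4, 0.25, 0]}}

```text
time_s: 23.95
tcp_pos: [0.3711, 0.2887, 0.0349]
eef_rot: [180.0, 0.0, -0.0]
contact_force: [-0.5, -0.2, 0.1]
gripper_width: 0.0633
```

Emit:
{"fn": "apply_moves", "kwargs": {"slide": [[0, 0, 0], [0, 0, 0], [0, 0, -0.05], [0, 0, -0.15], [0, 0, -0.2], [0, 0, -0.25], [0, 0, -0.25], [0, 0, -0.25]], "turn": [[0, 0, 0], [0, 0, 0], [0, 0, 0], [0, 0, 0], [0, 0, 0], [0, 0, 0], [0, 0, 0], [0, 0, 0]], "jaw": [0, 0, 0, 0, 0, 0, 0, 0]}}

```text
time_s: 24.75
tcp_pos: [0.371, 0.2885, 0.1514]
eef_rot: [-180.0, -0.0, -0.0]
contact_force: [0.6, -0.0, 0.4]
gripper_width: 0.0876
```

Emit:
{"fn": "apply_moves", "kwargs": {"slide": [[0.2, 0.3, 0], [0.2, 0.4, 0], [0.2, 0.4, 0], [0.1, 0.4, 0], [0, 0.4, 0], [0, 0.4, 0], [0, 0.4, 0], [0, 0.4, 0]], "turn": [[0, 0, 0], [0, 0, 0], [0, 0, 0], [0, 0, 0], [0, 0, 0], [0, 0, 0], [0, 0, 0], [0, 0, 0]], "jaw": [0, 0, 0, 0, 0, 0, 0, 0]}}

```text
time_s: 25.55
tcp_pos: [0.4408, -0.0229, 0.1506]
eef_rot: [-180.0, -0.0, -0.0]
contact_force: [2.0, -0.2, 0.8]
gripper_width: 0.0875
```

Emit:
{"fn": "apply_moves", "kwargs": {"slide": [[0, 0.4, 0], [0, 0.4, 0], [-0.1, 0.27, 0], [0, 0, 0], [0, 0, 0]], "turn": [[0, 0, 0], [0, 0, 0], [0, 0, 0], [0, 0, 0], [0, 0, 0]], "jaw": [0, 0, 0, 0, 0]}}

```text
time_s: 26.05
tcp_pos: [0.4308, -0.1289, 0.1503]
eef_rot: [-180.0, -0.0, -0.1]
contact_force: [0.8, -0.7, 0.6]
gripper_width: 0.0876
```

Run:
```python
from plant import r
from h import *
s=r.get_state();print(s["tcp_pos"],s["gripper_width"])
d=r.capture("scene")
for a,b,ce in blobs(d,'green'): print('g',a,b,ce,ray(d,*ce,.077))
for a,b,ce in blobs(d,'blue'): print('b',a,b,ce,ray(d,*ce,.074))
cv2.imwrite("pics/s12.png",cv2.resize(d["pixels"][60:260,180:440],None,fx=3,fy=3))
```

```text
[ 0.43080267 -0.12888645  0.15026747] 0.08762134359764404
g 87 (np.int32(386), np.int32(107), np.int32(11), np.int32(11)) [390.65517241 112.10344828] [0.37311712 0.28528332]
g 232 (np.int32(376), np.int32(119), np.int32(25), np.int32(20)) [387.79310345 130.26293103] [0.42463346 0.2423239 ]
g 114 (np.int32(346), np.int32(234), np.int32(12), np.int32(12)) [351.01754386 239.24561404] [ 0.66033836 -0.01296812]
b 52 (np.int32(425), np.int32(170), np.int32(14), np.int32(8)) [431.01923077 174.46153846] [0.59911005 0.26171494]
b 56 (np.int32(261), np.int32(184), np.int32(9), np.int32(8)) [265.23214286 187.60714286] [ 0.43116122 -0.12947815]
b 305 (np.int32(215), np.int32(229), np.int32(21), np.int32(19)) [225.41639344 237.97377049] [ 0.5143674  -0.27087112]
b 691 (np.int32(227), np.int32(262), np.int32(30), np.int32(29)) [241.71780029 276.12590449] [ 0.62048541 -0.27429187]
b 381 (np.int32(265), np.int32(298), np.int32(22), np.int32(22)) [275.68766404 308.167979  ] [ 0.72302465 -0.23839186]
```

View pics/s12.png

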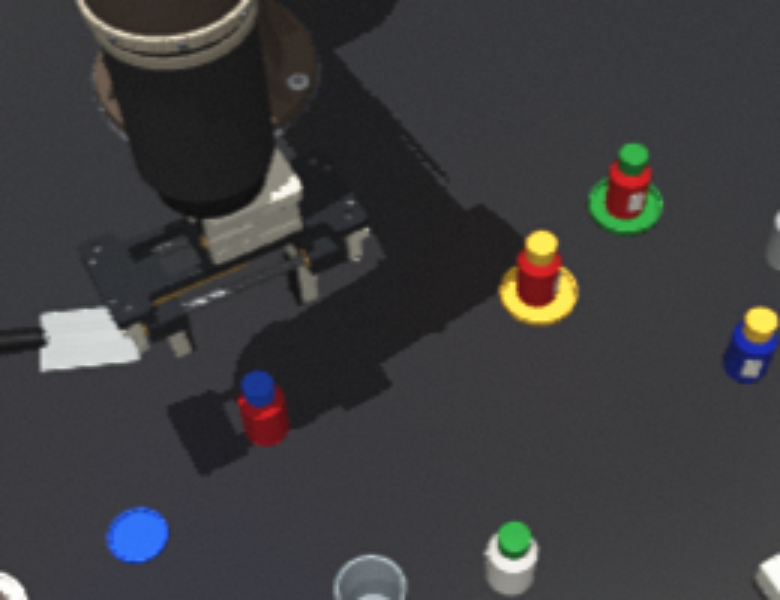

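The green-capped bottle is in its dish, cap at crop (633,158), within about 4 mm of centre. The gripper is lined up with the blue-capped one, so I'll descend.

Emit:
{"fn": "apply_moves", "kwargs": {"slide": [[0, 0, 0.2], [0, 0, 0.2], [0, 0, 0.2], [0, 0, 0.2], [0, 0, 0.2], [0, 0, 0.18], [0, 0, 0], [0, 0, 0]], "turn": [[0, 0, 0], [0, 0, 0], [0, 0, 0], [0, 0, 0], [0, 0, 0], [0, 0, 0], [0, 0, 0], [0, 0, 0]], "jaw": [0, 0, 0, 0, 0, 0, 0, 0.2]}}

```text
time_s: 26.9
tcp_pos: [0.4314, -0.1277, 0.0323]
eef_rot: [180.0, 0.0, 0.1]
contact_force: [0.1, 0.5, 0.1]
gripper_width: 0.0836
```

Emit:
{"fn": "apply_moves", "kwargs": {"slide": [[0, 0, 0], [0, 0, 0], [0, 0, 0], [0, 0, 0], [0, 0, 0], [0, 0, 0], [0, 0, 0], [0, 0, 0]], "turn": [[0, 0, 0], [0, 0, 0], [0, 0, 0], [0, 0, 0], [0, 0, 0], [0, 0, 0], [0, 0, 0], [0, 0, 0]], "jaw": [0.3, 0.4, 0.45, 0.5, 0.55, 0.6, 0.7, 0.7]}}

```text
time_s: 27.7
tcp_pos: [0.4311, -0.1284, 0.032]
eef_rot: [180.0, -0.0, -0.0]
contact_force: [-0.0, -0.4, 1.1]
gripper_width: 0.0368
```

Emit:
{"fn": "apply_moves", "kwargs": {"slide": [[0, 0, -0.05], [0, 0, -0.1], [0, 0, -0.2], [0, 0, -0.25], [0, 0, -0.3], [0, 0, -0.2], [0.1, 0.1, -0.1], [0.2, 0.2, 0]], "turn": [[0, 0, 0], [0, 0, 0], [0, 0, 0], [0, 0, 0], [0, 0, 0], [0, 0, 0], [0, 0, 0], [0, 0, 0]], "jaw": [0.7, 0.7, 0.7, 0.7, 0.7, 0.7, 0.7, 0.7]}}

```text
time_s: 28.5
tcp_pos: [0.4617, -0.158, 0.1552]
eef_rot: [-180.0, -0.3, 0.1]
contact_force: [1.4, 0.2, 0.3]
gripper_width: 0.0367
```

Emit:
{"fn": "apply_moves", "kwargs": {"slide": [[0.28, 0.25, 0], [0.28, 0.25, 0], [0.28, 0.25, 0], [0.25, 0.23, 0], [0.15, 0.13, 0], [0.05, 0.045, 0], [0, 0, 0], [0, 0, 0]], "turn": [[0, 0, 0], [0, 0, 0], [0, 0, 0], [0, 0, 0], [0, 0, 0], [0, 0, 0], [0, 0, 0], [0, 0, 0]], "jaw": [0.7, 0.7, 0.7, 0.7, 0.7, 0.7, 0.7, 0.7]}}

```text
time_s: 29.3
tcp_pos: [0.5892, -0.2733, 0.1522]
eef_rot: [-180.0, 0.0, -0.0]
contact_force: [0.1, -1.1, -0.4]
gripper_width: 0.0367
```

Run:
```python
from plant import r
from h import *
s=r.get_state();print(s["tcp_pos"],s["gripper_width"],s["contact_force"])
d=r.capture("scene")
for a,b,ce in blobs(d,'red'): print(a,b,ce,ray(d,*ce,.028+s["tcp_pos"][2]-.032))
cv2.imwrite("pics/s13.png",cv2.resize(d["pixels"][170:340,150:350],None,fx=3,fy=3))
```

```text
[ 0.58920528 -0.27331991  0.15220625] 0.036727151824159025 [ 0.12363751 -1.14041012 -0.40018326]
164 (np.int32(382), np.int32(113), np.int32(16), np.int32(20)) [387.92073171 122.92073171] [0.4503247  0.21517602]
186 (np.int32(352), np.int32(143), np.int32(16), np.int32(19)) [358.69892473 152.74193548] [0.49583076 0.10098668]
279 (np.int32(220), np.int32(241), np.int32(22), np.int32(24)) [231.96774194 254.99641577] [ 0.59861089 -0.27404702]
148 (np.int32(160), np.int32(258), np.int32(21), np.int32(14)) [170.56081081 264.76351351] [ 0.55753494 -0.39571106]
37 (np.int32(289), np.int32(396), np.int32(15), np.int32(4)) [295.91891892 397.86486486] [ 0.91090303 -0.27924113]
```

View pics/s13.png

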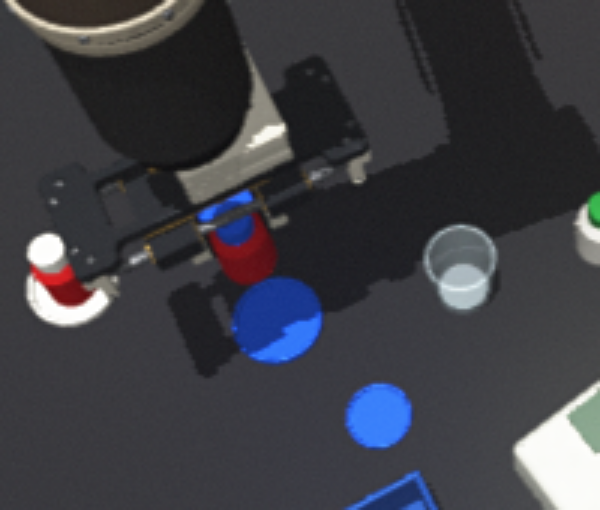

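Emit:
{"fn": "apply_moves", "kwargs": {"slide": [[0, 0, 0.1], [0, 0, 0.2], [0, 0, 0.25], [0, 0, 0.2], [0, 0, 0.15], [0, 0, 0.12], [0, 0, 0.06], [0, 0, 0]], "turn": [[0, 0, 0], [0, 0, 0], [0, 0, 0], [0, 0, 0], [0, 0, 0], [0, 0, 0], [0, 0, 0], [0, 0, 0]], "jaw": [0.7, 0.7, 0.7, 0.7, 0.7, 0.7, 0.7, 0.7]}}

```text
time_s: 30.15
tcp_pos: [0.5894, -0.2736, 0.0433]
eef_rot: [-180.0, 0.1, -0.0]
contact_force: [-0.3, -0.7, -0.8]
gripper_width: 0.037
```

Emit:
{"fn": "apply_moves", "kwargs": {"slide": [[0, 0, 0.02], [0, 0, 0.02], [0, 0, 0.02], [0, 0, 0]], "turn": [[0, 0, 0], [0, 0, 0], [0, 0, 0], [0, 0, 0]], "jaw": [0.7, 0.7, 0.7, 0.7]}}

```text
time_s: 30.55
tcp_pos: [0.5899, -0.2738, 0.038]
eef_rot: [-180.0, -0.0, -0.0]
contact_force: [-0.0, -0.4, -1.7]
gripper_width: 0.0368
```

Run:
```python
from plant import r
from h import *
s=r.get_state();print(s["tcp_pos"],s["gripper_width"],s["contact_force"])
d=r.capture("scene")
cv2.imwrite("pics/s14.png",cv2.resize(d["pixels"][170:340,150:350],None,fx=3,fy=3))
```

```text
[ 0.58991033 -0.27384118  0.03798529] 0.036766985028330305 [-0.00224133 -0.41666243 -1.71845849]
```

View pics/s14.png

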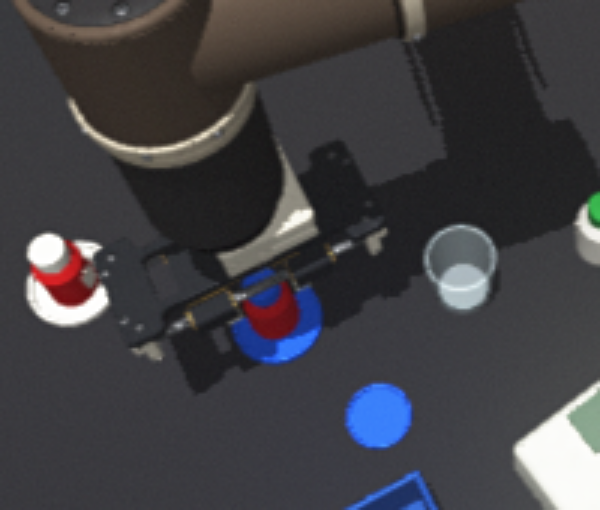

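The bottle is over the large blue dish at crop (273,312). I'll lower it, release and retreat.

Emit:
{"fn": "apply_moves", "kwargs": {"slide": [[0, 0, 0.01], [0, 0, 0.01], [0, 0, 0.01], [0, 0, 0]], "turn": [[0, 0, 0], [0, 0, 0], [0, 0, 0], [0, 0, 0]], "jaw": [0.7, 0.7, 0.7, 0.7]}}

```text
time_s: 31.0
tcp_pos: [0.59, -0.2739, 0.0352]
eef_rot: [180.0, -0.0, -0.0]
contact_force: [-0.4, -0.3, 1.6]
gripper_width: 0.0371
```

Emit:
{"fn": "apply_moves", "kwargs": {"slide": [[0, 0, 0.002], [0, 0, 0], [0, 0, 0], [0, 0, 0], [0, 0, 0], [0, 0, 0], [0, 0, 0], [0, 0, 0]], "turn": [[0, 0, 0], [0, 0, 0], [0, 0, 0], [0, 0, 0], [0, 0, 0], [0, 0, 0], [0, 0, 0], [0, 0, 0]], "jaw": [0.7, 0.58, 0.55, 0.52, 0.48, 0.4, 0.25, 0]}}

```text
time_s: 31.8
tcp_pos: [0.5899, -0.2738, 0.0347]
eef_rot: [-180.0, 0.0, -0.0]
contact_force: [0.0, -0.4, -0.2]
gripper_width: 0.0636
```

Emit:
{"fn": "apply_moves", "kwargs": {"slide": [[0, 0, 0], [0, 0, 0], [0, 0, -0.05], [0, 0, -0.15], [0, 0, -0.2], [0, 0, -0.3], [0, 0, -0.3], [0, 0, -0.3]], "turn": [[0, 0, 0], [0, 0, 0], [0, 0, 0], [0, 0, 0], [0, 0, 0], [0, 0, 0], [0, 0, 0], [0, 0, 0]], "jaw": [0, 0, 0, 0, 0, 0, 0, 0]}}

```text
time_s: 32.6
tcp_pos: [0.59, -0.274, 0.1675]
eef_rot: [180.0, -0.1, -0.0]
contact_force: [0.7, 1.2, 0.2]
gripper_width: 0.0879
```

Emit:
{"fn": "apply_moves", "kwargs": {"slide": [[0, -0.3, -0.1], [0, -0.4, -0.1], [0, -0.4, 0], [0, -0.4, 0], [0, -0.4, 0], [0, -0.3, 0], [0, 0, 0], [0, 0, 0]], "turn": [[0, 0, 0], [0, 0, 0], [0, 0, 0], [0, 0, 0], [0, 0, 0], [0, 0, 0], [0, 0, 0], [0, 0, 0]], "jaw": [0, 0, 0, 0, 0, 0, 0, 0]}}

```text
time_s: 33.4
tcp_pos: [0.5903, -0.0532, 0.1861]
eef_rot: [-180.0, -0.1, 0.1]
contact_force: [0.4, -1.2, -0.0]
gripper_width: 0.0875
```

Run:
```python
from plant import r
from h import *
s=r.get_state();print(s["tcp_pos"],s["gripper_width"])
for n in("scene","top"):
    d=r.capture(n); cv2.imwrite(f"pics/{n}_f.png",d["pixels"])
    for col in('white','yellow','green','blue'):
        for a,b,ce in blobs(d,col):
            if a<135:
                p=ray(d,*ce,.077)
                if 0.3<p[0]<.75 and abs(p[1])<.5: print(n,col,a,ce.round(1),p.round(4))
```

```text
[ 0.59025465 -0.05315488  0.18611775] 0.0875291910885191
scene white 16 [391.5 127. ] [0.4198 0.2576]
scene white 20 [430.1 182. ] [0.6182 0.2443]
scene white 48 [303.8 250.4] [ 0.6326 -0.1234]
scene white 128 [165.1 253.7] [ 0.4869 -0.4083]
scene yellow 24 [361.2 140.1] [0.4191 0.1608]
scene yellow 76 [433.3 166.8] [0.5837 0.2792]
scene green 86 [390.7 112.2] [0.3733 0.2853]
scene green 114 [351.  239.2] [ 0.6603 -0.013 ]
scene blue 53 [431.2 174.4] [0.6005 0.2603]
scene blue 116 [236.5 264.5] [ 0.5904 -0.2739]
top white 45 [371.4 170.2] [ 0.6556 -0.1332]
top white 57 [328.9 188.3] [ 0.6068 -0.0107]
top yellow 34 [283.8 253.4] [0.4257 0.1205]
```

View pics/scene_f.png

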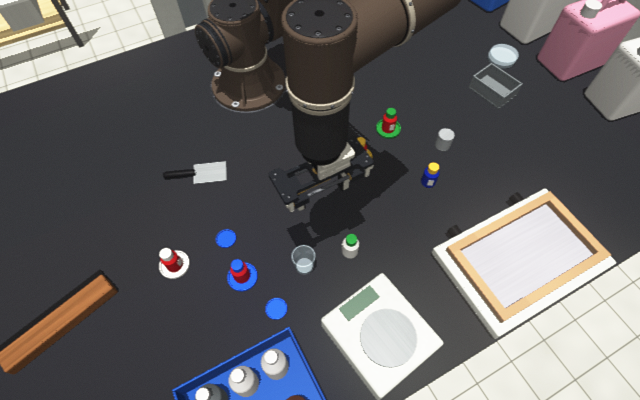

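View pics/top_f.png

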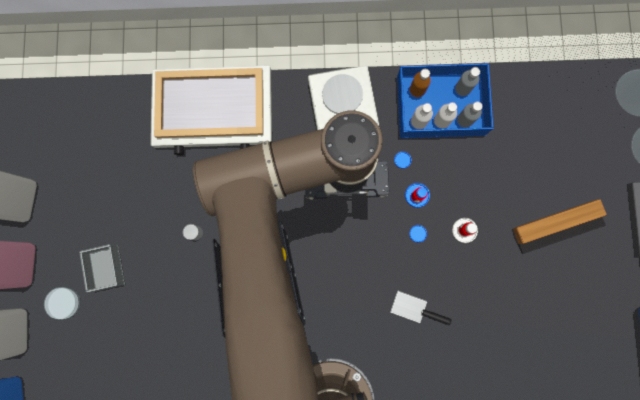

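```bash
python3 -c "
from plant import r
print(r.close_job())"
```

```text
the job is handed in; nothing more can be done
None
```

All four red bottles now stand upright and released in the dishes matching their caps. I handed the job in at about 33.5 s of the 109 s allowed; it reports no verdict. For the blue cap I used the largest blue dish.

**Placement:** in the last scene-camera checks the caps lay within about 5 mm of their dish centres: white 4.5 mm, yellow 3.5 mm, green 4 mm, blue 2 mm. The limit is 14.5 mm. The yellow figure is from just after its release, because in the final pictures the arm partly hid the yellow-capped bottle. I did not measure tilt; every bottle just looks upright in the pictures.

**Bystanders:** the blue and white bottles read within 2 mm of where they started.

**Checks that were weak or disagreed:**
- **Top camera:** it could not confirm the white cap, which merged with its white dish in the colour mask. At the end the arm also hid the yellow and green dishes from it.
- **Finger opening:** it read 36–38 mm on the 40 mm bottles, and I did not find out why. The grips held throughout.

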